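Put the muddled spices, tablets and candles back in their trays

ROBOT

A 6-joint arm with a two-finger parallel gripper is mounted at the origin on a cart in front of the work surface, level with it; the furniture and walls round the work are solid. World frame = base frame: x ahead of the robot, y to its left, z up, the work surface at z = 0. Lengths are in m, angles in degrees, forces in N, time in s.
With the tool pointing down it reaches from about 0.325 to 0.775 m from the base axis. Payload 9.3 kg.
Tool frame: the origin (TCP) lies between the finger pads; the fingertips stand arm.finger_overhang ahead of it and the grasp point (between the pads) lies 6 mm ahead of it (arm.finger_overhang is the distance from the TCP to the fingertips, in m); z points along the fingers, y is the line along which they close (so a half turn about z gives the same grasp; the last joint's range is limited). The gripper opens to 85 mm and grips with 20 to 120 N. Pads are 22 mm wide; open, the fingers measure 114 mm over their backs; the gripper's body (76 mm by 85 mm) begins 54 mm behind the grasp point. The pads swing forward as they close: fully open they stand 13 mm farther back than shut.
Start: joints at [-85.004, 14.817, 1.232, 76.415, 0, 81.257], TCP at [0.131, -0.534, 0.256] pointing down, gripper open.
Joint ranges: [-174.27, 174.27], [-52.1, 104.24], [-59.71, 78.15], [-110.17, 111.67], [-87.03, 83.33], [-180, 180]. Speed limits (degrees/s): [127.2, 127.2, 159.86, 180, 180, 180].

INTERFACE

Orientations are given as [roll, pitch, yaw] about the fixed x, y, z axes, in that order (R = Rz(yaw) Ry(pitch) Rx(roll)).
In Python, from station import arm gives the robot as it stands.
- The arm moves only by the shell command python3 -m handwheel 'ROWS' [FORCE]. ROWS is text: rows parted by semicolons, each of 7 numbers parted by spaces: the shift along the tool's x, y, z in mm, then the turn, a rotation vector about the tool's x, y, z in degrees, then the finger opening in mm, from 0 to 85.4. In form: dx dy dz rx ry rz grip; .... A call has exactly 8 rows; each row shifts and turns the commanded pose from where the row before left it, along the tool's axes as they then stand; what a row does not reach is not made up. A row lasts 1/8 s, in which the tool goes at most 62.5 mm and 10.7 degrees, less where a joint would pass 70% of its speed; a pose out of reach is approached as far as the arm can. A call with a gripper value outside its range is refused whole. The fingers move at their own pace and stop on an object; FORCE is the grip in N (left out, the last holds). Time passes only in rows, so rows that do not move let the fingers close, or fill a call up. It gives the time, the measured TCP pose, the force, the opening and the grip force at its end, in the units of the state.
- arm.sense(): the state, without advancing time (a new reading comes with each control period).
- arm.snapshot(name): name is "side" or "top"; returns (picture, depth): 480x640x3 uint8, red, green, blue; 480x640 float32, m along the optical axis (not along the pixel's ray), 0 where there is no reading.
- arm.camera_info(name): a dict with "mtx" (3x3 intrinsics, pixels), "dist" ([k1, k2, p1, p2, k3] as OpenCV has them; the pictures are not rectified), "R" (3x3) and "t" (3): a world point X has camera coordinates R X + t. Camera axes: x right, y down, z forward; pixel columns grow to the right and rows downward; lengths in m; the calibration is good to about 2 mm. A picture is of the moment at which its call begins. camera_info takes no time and is no camera call.
- arm.job_done(): hands the job in; it is judged then, once.
The state is a dict: "time_s": time; "q": joint angles; "dq": joint speeds; "effort": joint torques, N m; "eef_pos": TCP position; "tool_rot": TCP orientation; "wrist_force": force on the tool from outside, world axes, zero at the start; "moment": the same for the moment, N m; "opening": finger opening in m; "finger_force": force on a finger pad.
Only numpy, scipy, OpenCV 4.12 (cv2) and the standard library are available. Lean on these libraries where they do the work, as an engineer would, in place of code of your own. Each camera call takes 0.05 s, during which the arm holds its last target. There are 200 camera calls.

TASK

Tidy the worktop: put both spice jars into the wooden tray, one upright in each bay, both tablet bottles into the blue tray, one upright in each bay, and lay the round yellow candle tin flat inside the low black tray that already holds a tea light. Do not tip any jar or bottle over.

Things in the scene. Friction and masses are not known exactly. Their poses are not given: they have to be found in the camera images.
- spice_a: Spice jar with dark brown lid and white label with orange picture, 41 mm across, 105 mm high, about 0.11 kg. Stands upright and loose on the worktop. Origin: centre of its underside, z up; round, so yaw does not matter.
- spice_b: Spice jar with green lid and pale label, 46 mm across, 106 mm high, about 0.11 kg. Stands upright and loose on the worktop. Origin: centre of its underside, z up; round, so yaw does not matter. (Fixed low bits on the worktop at x, y in m: 37 mm high at 0.58, 0.44; 29 mm at 0.56, 0.33; 22 mm at 0.50, 0.35; 10 mm at 0.65, 0.21.)
- pills_0: Tablet bottle, dark red label and black cap, 43 mm across, 91 mm high, about 0.08 kg. Stands upright and loose on the worktop. Origin: centre of its underside, z up; round, so yaw does not matter.
- pills_2: Tablet bottle, white with light blue label and white cap, 44 mm across, 94 mm high, about 0.08 kg. Stands upright and loose on the worktop. Origin: centre of its underside, z up; round, so yaw does not matter. (Tall fixed things: blender 354 mm, x 0.58 to 0.74, y -0.29 to -0.11 m; pink flask 376 mm at x 0.37, y -0.11; box 210 mm at x 0.35, y -0.03; flag pole 430 mm at x 0.44, y -0.38.)
- candle_tin: Flat round yellow tin with a lid, lying flat, loose, 56 mm across, 20 mm high, about 0.05 kg. Origin: centre of its underside, z up. (Fixed clutter near the things, at x, y in m, and its height: cup 0.535, 0.08, 103 mm; box 0.57, 0.00, 74 mm; red box 0.43, 0.26, 92 mm; bottles 0.39, 0.17, 273 mm and 0.39, 0.10, 221 mm.)
- spice_tray: The wooden tray, for spices: 142 mm along its y, 74 along its x, 40 high, walls and floor 6 thick, open on top. A middle wall as high as the sides parts it into two bays, 62 by 62 mm inside, centred at y = +34 and -34 mm. Origin: centre of its underside, z up; bay floors at z = 6 mm. Fixed during a run; place and yaw vary.
- tablet_tray: The blue plastic tray, for tablets: 142 mm along its y, 74 along its x, 40 high, walls and floor 6 thick, open on top. A middle wall as high as the sides parts it into two bays, 62 by 62 mm inside, centred at y = +34 and -34 mm. Origin: centre of its underside, z up; bay floors at z = 6 mm. Fixed during a run; place and yaw vary.
- candle_tray: The low black tray, for candles: 140 mm along its y, 104 along its x, 12 high, walls and floor 4 thick, undivided. Origin: centre of its underside, z up; floor at z = 4 mm. A tea light, 38 mm across, 15 high, is stuck in it at x = 0, y = +43 mm; the floor at y -66 to +22, x -48 to +48 mm is free. Fixed during a run; place and yaw vary.

How it is judged (in metres and radians):
At the end, for the whole second after the job is handed in: Spice jars upright (0.12 rad) on the wooden tray's bay floors, tablet bottles so in the blue tray (20 mm across, 56 mm along from its centre, 12 mm up); tin flat in the black tray (45, 60, 10 mm); all at rest (0.02 m/s, 0.2 rad/s) (x of spice_a in the frame of spice_tray between -0.02 and 0.02 m and y of spice_a in the frame of spice_tray between -0.056 and 0.056 m and z of each of spice_a, spice_b in the frame of spice_tray below 0.012 m and angle between each of spice_a, spice_b, pills_0, pills_2, candle_tin's own z axis and vertical below 0.12 rad and linear speed of each of spice_a, spice_b, pills_0, pills_2, candle_tin below 0.02 m/s and angular speed of each of spice_a, spice_b, pills_0, pills_2, candle_tin below 0.2 rad/s and x of spice_b in the frame of spice_tray between -0.02 and 0.02 m and y of spice_b in the frame of spice_tray between -0.056 and 0.056 m and x of pills_0 in the frame of tablet_tray between -0.02 and 0.02 m and y of pills_0 in the frame of tablet_tray between -0.056 and 0.056 m and z of each of pills_0, pills_2 in the frame of tablet_tray below 0.012 m and x of pills_2 in the frame of tablet_tray between -0.02 and 0.02 m and y of pills_2 in the frame of tablet_tray between -0.056 and 0.056 m and x of candle_tin in the frame of candle_tray between -0.045 and 0.045 m and y of candle_tin in the frame of candle_tray between -0.06 and 0.06 m and z of candle_tin in the frame of candle_tray below 0.01 m); the robot touches nothing.
It fails at once if a jar or bottle is tipped over (more than 1 rad) (angle between any of spice_a, spice_b, pills_0, pills_2's own z axis and vertical above 1 rad).
It also fails if it takes over 144 s, if anything falls off the work surface, if the arm or the gripper's body presses on something with over 40 N, if the wrist force passes 120 N, or if a joint passes its speed limit or range.

## Working session

There is one attempt and no reset: what is moved stays moved. The work goes in short steps, Python scripts to look and compute and a shell command to move; the robot and the scene stay as the last step left them, time stands still between calls to the robot, and variables do not carry over. Pictures are saved under pics/ and viewed, at most 14 in all, crops included, and the job is handed in when it is done.

```bash
ls; mkdir -p pics; python3 - <<'E'
from station import arm
import cv2,numpy as np
print(arm.finger_overhang, arm.sense())
for n in("top","side"):
    p,d=arm.snapshot(n); np.savez(f"{n}0.npz",p=p,d=d); cv2.imwrite(f"pics/{n}0.png",p[:,:,::-1])
    c=arm.camera_info(n); print(n,c["mtx"],c["dist"],c["R"],c["t"],(d>0).mean())
E
```

```text
pics
0.025 {'time_s': 0.0, 'q': array([-8.50048469e+01,  1.48523288e+01,  1.18923481e+00,  7.64164399e+01,
       -5.00323636e-05,  8.12562222e+01]), 'dq': array([ 0.02603299, -0.06849647, -0.02695683,  0.06176758,  0.03809457,
       -0.07228525]), 'effort': array([-1.78759876e-05, -5.55643272e+01,  3.44523275e+01,  1.37595367e-02,
       -2.44878174e-04, -6.66004510e-06]), 'eef_pos': array([ 0.13059284, -0.5340106 ,  0.2556477 ]), 'tool_rot': array([-1.79921383e+02, -1.20409609e-02,  1.37389226e+01]), 'wrist_force': array([-0.16799807, -0.23766576, -0.41244056]), 'moment': array([-0.0033149 , -0.00118193, -0.01808502]), 'finger_force': 0.0, 'opening': 0.08509687517393127}
top [[535.97002936   0.         314.98180656]
 [  0.         535.97002936 247.73445374]
 [  0.           0.           1.        ]] [0.00290095 0.         0.         0.         0.        ] [[ 0.01308267 -0.99990682 -0.0038983 ]
 [-0.99523775 -0.01264476 -0.09665363]
 [ 0.09659533  0.00514422 -0.99531044]] [0.08159952 0.56381272 1.11595939] 0.9957975260416667
side [[484.81055096   0.         318.07055751]
 [  0.         484.81055096 238.37932707]
 [  0.           0.           1.        ]] [-0.12617287  0.          0.          0.          0.        ] [[-0.82594291 -0.56349916 -0.01694149]
 [-0.39196863  0.59560389 -0.70115376]
 [ 0.40518997 -0.57247244 -0.7128088 ]] [0.49081461 0.20253914 1.14754353] 0.9885188802083333
```

View pics/top0.png

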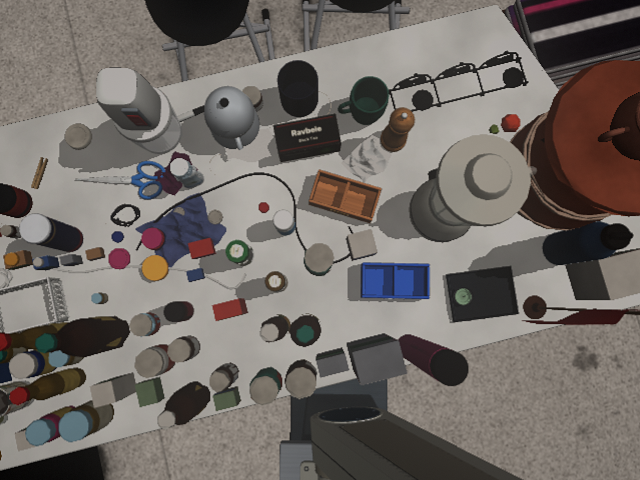

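View pics/side0.png

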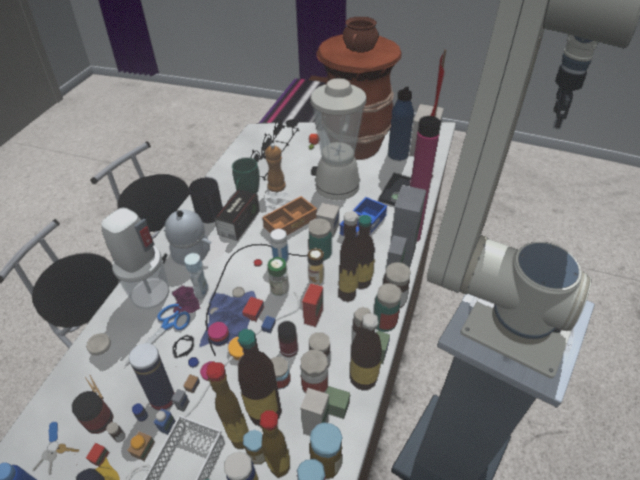

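Top view: wooden tray (345,196), blue tray (395,281), black tray (481,294), green lid spice_b (237,252), spice_a probably (275,282), pills_2 (284,220), pills_0 (178,312), yellow tin (155,268). I'll check these with depth and an enlargement.

```bash
cat > h.py <<'E'
import cv2,numpy as np
from station import arm
def ray(n,uv):
    c=arm.camera_info(n); R=np.array(c["R"]);t=np.array(c["t"])
    p=cv2.undistortPoints(np.array(uv,float).reshape(-1,1,2),np.array(c["mtx"]),np.array(c["dist"])).reshape(-1,2)
    d=np.c_[p,np.ones(len(p))]
    return -R.T@t, d@R      # depth*d+C
def plane(n,uv,z):
    C,d=ray(n,uv); return C+d*((z-C[2])/d[:,2])[:,None]
def cloud(n,dep):
    v,u=np.mgrid[0:480,0:640]; C,d=ray(n,np.c_[u.ravel(),v.ravel()])
    return (C+d*dep.reshape(-1,1)).reshape(480,640,3)
def proj(n,X):
    c=arm.camera_info(n)
    return cv2.projectPoints(np.array(X,float).reshape(-1,1,3),cv2.Rodrigues(np.array(c["R"]))[0],np.array(c["t"]),np.array(c["mtx"]),np.array(c["dist"]))[0].reshape(-1,2)
E
python3 - <<'E'
from h import *
z=np.load("top0.npz"); P=cloud("top",z["d"]); p=z["p"]
for n,u,v in [("sb",237,252),("sa",275,282),("p2",284,220),("p0",178,312),("p0'",186,310),("tin",155,268),("tin",119,258),("table",260,230)]:
    w=P[v-1:v+2,u-1:u+2].reshape(-1,3); print(n,w.mean(0).round(3))
# objects: top-surface points within height band near seed
for n,u,v,h,r in [("sb",237,252,.106,.023),("sa",275,282,.105,.0205),("p2",284,220,.094,.022),("p0",180,312,.091,.0215),("tin",155,268,.020,.028)]:
    c=P[v,u,:2]
    for _ in range(8):
        m=(abs(P[...,2]-h)<.007)&(np.hypot(*(P[...,:2]-c).transpose(2,0,1))<r+.008)
        c=P[m][:,:2].mean(0)
    q=P[m]; print(n,m.sum(),c.round(4),np.median(q[:,2]).round(4),np.ptp(q,0).round(3))
hsv=cv2.cvtColor(p,cv2.COLOR_RGB2HSV)
for n,(u0,v0,u1,v1),h in [("spice_tray",(295,160,392,232),.04),("tablet_tray",(350,250,440,312),.04),("candle_tray",(435,255,530,330),.012)]:
    s=np.zeros((480,640),bool); s[v0:v1,u0:u1]=1
    H,S,V=hsv.transpose(2,0,1)
    m=s&(abs(P[...,2]-h)<(.008 if h>.02 else .004))
    if n=="tablet_tray": m&=(H>100)&(H<130)&(S>120)
    if n=="spice_tray": m&=(H<20)&(S>90)
    if h<.02: m=s&(V<90)&(P[...,2]<.02)&(P[...,2]>0.000)
    m=cv2.morphologyEx(m.astype(np.uint8),cv2.MORPH_OPEN,np.ones((2,2),np.uint8))
    k,l,st,_=cv2.connectedComponentsWithStats(m); b=1+st[1:,4].argmax(); mm=l==b
    q=P[mm]; rc=cv2.minAreaRect((q[:,:2]*1000).astype(np.float32)); print(n,mm.sum(),rc,np.median(q[:,2]))
cv2.imwrite("pics/c1.png",cv2.resize(p[190:340,130:330,::-1],(800,600),interpolation=cv2.INTER_CUBIC))
s=np.load("side0.npz")["p"]; cv2.imwrite("pics/c2.png",cv2.resize(s[190:370,200:440,::-1],(800,600),interpolation=cv2.INTER_CUBIC))
E
```

```text
sb [0.545 0.243 0.106]
sa [0.486 0.167 0.105]
p2 [0.612 0.152 0.093]
p0 [0.424 0.36  0.09 ]
p0' [0.428 0.351 0.063]
tin [0.516 0.431 0.018]
tin [0.537 0.513 0.008]
table [0.586 0.196 0.129]
sb 404 [0.5475 0.2453] 0.1048 [0.044 0.045 0.013]
sa 320 [0.4888 0.1683] 0.1044 [0.038 0.039 0.011]
p2 325 [0.6131 0.1552] 0.0932 [0.04  0.039 0.011]
p0 325 [0.4258 0.3701] 0.0898 [0.038 0.04  0.011]
tin 550 [0.5186 0.4327] 0.0181 [0.061 0.06  0.011]
spice_tray 579 ((584.4251708984375, 48.50031280517578), (142.9684600830078, 273.1553039550781), 74.7754135131836) 0.03697098826991696
tablet_tray 521 ((491.89306640625, -38.57506561279297), (74.35392761230469, 244.65570068359375), 1.1522427797317505) 0.03646941682331328
candle_tray 2912 ((447.12396240234375, -135.5283660888672), (105.1717300415039, 430.60015869140625), 8.574736595153809) 0.004344823578196766
```

View pics/c1.png

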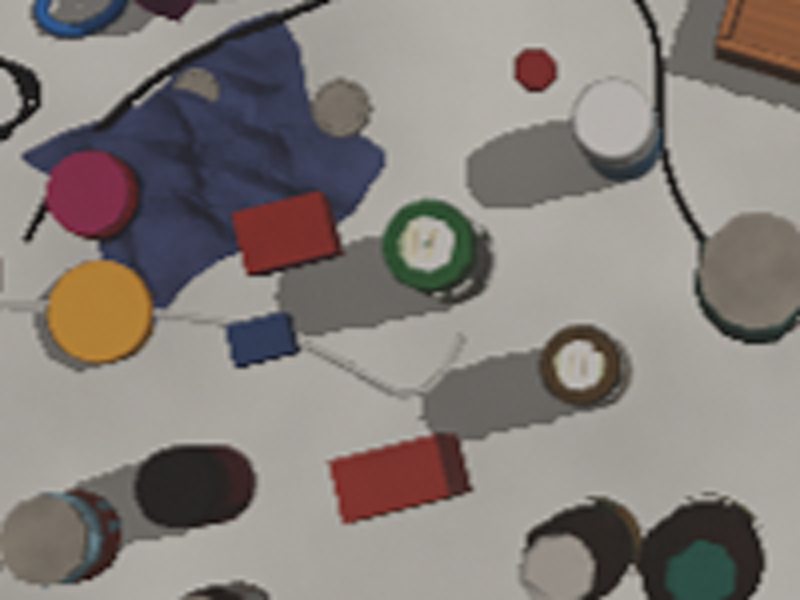

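View pics/c2.png

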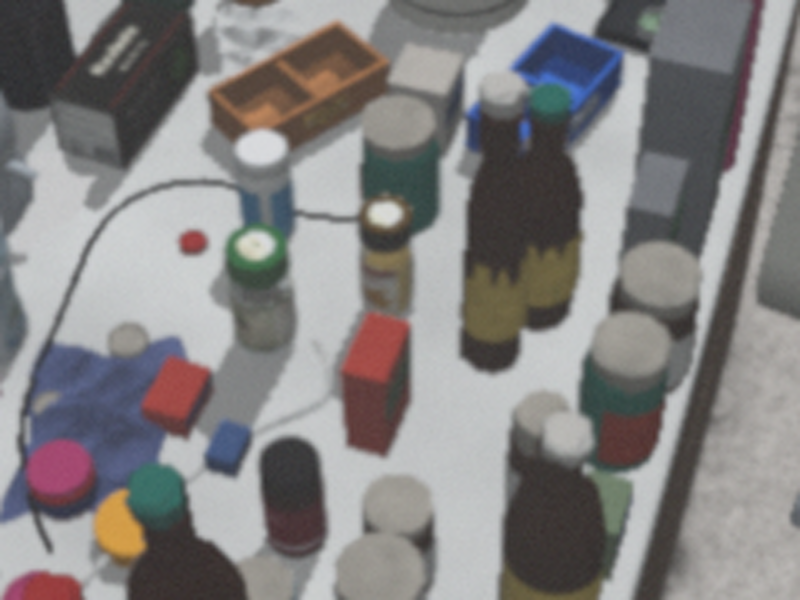

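Crops confirm: spice_a brown lid, spice_b green lid, pills_2 white cap over blue, pills_0 black cap over dark red, and the tin at crop 1 (100,310). The object positions and heights match. The tray rectangles do not match their known sizes, so I'll refit them with rim-plane rays.

```bash
python3 - <<'E'
from h import *
z=np.load("top0.npz"); P=cloud("top",z["d"]); p=z["p"]
H,S,V=cv2.cvtColor(p,cv2.COLOR_RGB2HSV).transpose(2,0,1).astype(int)
vis=p.copy()
for n,(u0,v0,u1,v1),h,c in [("spice_tray",(300,165,390,228),.04,(H<20)&(S>90)&(P[...,2]<.06)),("tablet_tray",(350,255,440,308),.04,(H>100)&(H<130)&(S>120)),("candle_tray",(438,258,526,327),.012,(V<75)&(P[...,2]<.025))]:
    s=np.zeros((480,640),bool); s[v0:v1,u0:u1]=1
    m=cv2.morphologyEx((s&c).astype(np.uint8),cv2.MORPH_OPEN,np.ones((3,3),np.uint8))
    k=max(cv2.findContours(m,cv2.RETR_EXTERNAL,cv2.CHAIN_APPROX_NONE)[0],key=cv2.contourArea)
    cv2.drawContours(vis,[k],-1,(0,255,0),1)
    w=plane("top",k.reshape(-1,2),h)[:,:2]; hu=cv2.convexHull((w*1e4).astype(np.int32)).reshape(-1,2)/10
    best=min(((np.prod(np.ptp(hu@Rm,axis=0)),a) for a in np.arange(-45,45,.5) for Rm in [np.array([[np.cos(np.radians(a)),-np.sin(np.radians(a))],[np.sin(np.radians(a)),np.cos(np.radians(a))]])]))
    a=best[1]; Rm=np.array([[np.cos(np.radians(a)),-np.sin(np.radians(a))],[np.sin(np.radians(a)),np.cos(np.radians(a))]])
    q=hu@Rm; print(n,"yaw",a,"size",np.ptp(q,axis=0).round(1),"ctr",(Rm@((q.max(0)+q.min(0))/2)).round(1), "PxP",cv2.minAreaRect(k))
# tea light
s=np.zeros((480,640),bool); s[270:325,445:520]=1
m=s&(H>35)&(H<85)&(V>90); v,u=np.nonzero(m); print("tea",m.sum(),plane("top",[[u.mean(),v.mean()]],.015))
cv2.imwrite("pics/c3.png",cv2.resize(vis[150:330,290:530,::-1],(800,600),interpolation=cv2.INTER_CUBIC))
E
```

```text
spice_tray yaw -16.0 size [ 78.2 140.4] ctr [673.9  27.8] PxP ((344.30670166015625, 195.60470581054688), (66.11309814453125, 36.16531753540039), 16.557071685791016)
tablet_tray yaw 0.0 size [ 72.8 138.1] ctr [494.9 -79.6] PxP ((395.01416015625, 280.34814453125), (66.7233657836914, 34.600521087646484), 1.2453644275665283)
candle_tray yaw 8.5 size [104.5 143.3] ctr [ 470.3 -269.7] PxP ((481.64910888671875, 293.59332275390625), (49.18121337890625, 66.70088958740234), 82.23483276367188)
tea 179 [[ 0.463424   -0.22622145  0.015     ]]
```

View pics/c3.png

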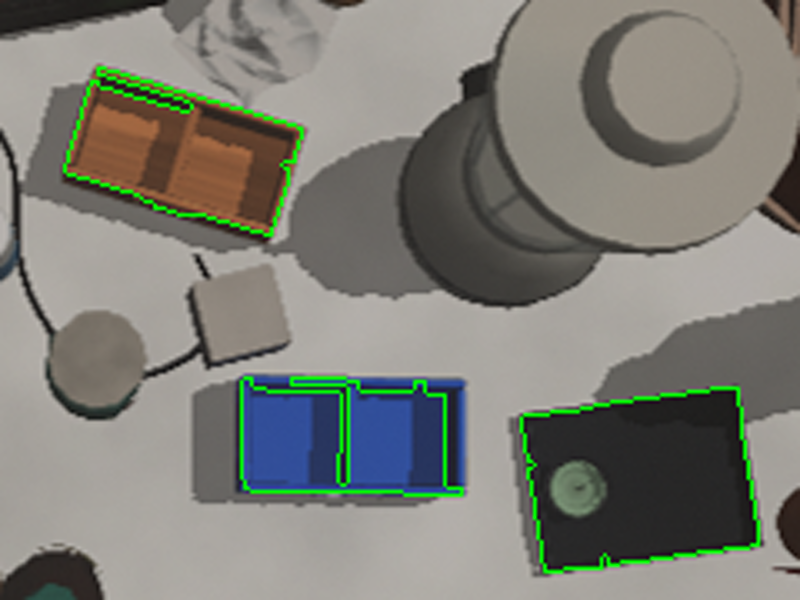

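Contours trace all three trays well. Tea light lands within 1 mm of where the candle tray fit predicts, so the +y side is left. The arm must clear tall things (flask 376 mm), so I'll check the arm's profile from the depth cloud.

```bash
python3 - <<'E'
from h import *
a=np.radians(-85.0); e=np.array([np.cos(a),np.sin(a)]); f=np.array([-e[1],e[0]])
im=np.full((600,600,3),255,np.uint8)
for n,col in(("side",(0,0,255)),("top",(255,0,0))):
    P=cloud(n,np.load(n+"0.npz")["d"]).reshape(-1,3)
    r=P[:,:2]@e; w=P[:,:2]@f; m=(abs(w)<.13)&(P[:,2]>-.1)&(r>-.3)&(r<.75)
    if n=="side": m&=(P[:,2]>.02)
    for R,z in zip(r[m],P[m,2]):
        x,y=int(R*500+150),int(560-z*500)
        if 0<=x<600 and 0<=y<600: im[y,x]=col
for k in range(0,11): cv2.putText(im,f"{k/10:.1f}",(0,565-k*50),0,.35,(0,120,0)); cv2.line(im,(20,560-k*50),(600,560-k*50),(200,230,200) if k else (0,0,0),1)
for k in range(-2,8): cv2.putText(im,f"{k/10:.1f}",(150+k*50,595),0,.35,(0,120,0))
cv2.imwrite("pics/prof.png",im)
E
```

```text
(no output)
```

View pics/prof.png

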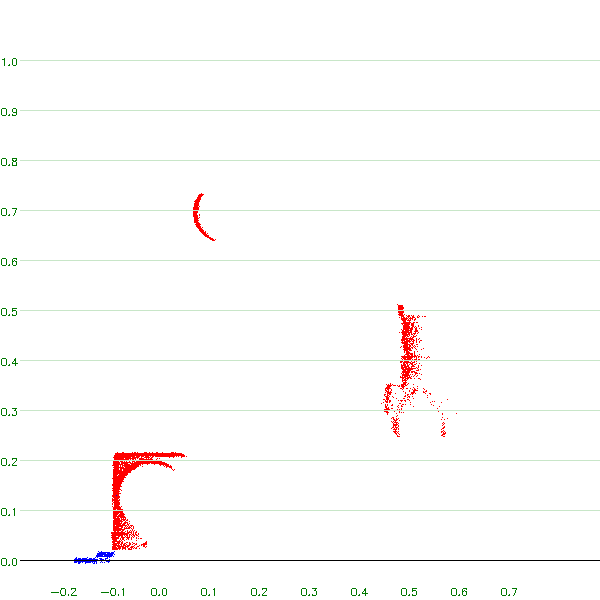

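```bash
python3 -m handwheel '0 0 -52 0 0 3.44 85; 0 0 -52 0 0 3.43 85; 0 0 -52 0 0 3.43 85; 0 0 -52 0 0 3.43 85; 22 -44 0 0 0 0 85; 22 -44 0 0 0 0 85; 22 -44 0 0 0 0 85; 22 -44 0 0 0 0 85'
```

```text
time_s: 1.1
eef_pos: [0.219, -0.3568, 0.464]
tool_rot: [-180.0, 0.0, -0.0]
wrist_force: [0.5, 0.3, 0.1]
opening: 0.0851
finger_force: 0.0
```

```bash
python3 -m handwheel '22 -44 0 0 0 0 85; 22 -44 0 0 0 0 85; 22 -44 0 0 0 0 85; 22 -44 0 0 0 0 85; 22 -44 0 0 0 0 85; 22 -44 0 0 0 0 85; 22 -44 0 0 0 0 85; 22 -44 0 0 0 0 85'; python3 -m handwheel '24 -44 0 0 0 0 85; 24 -44 0 0 0 0 85; 24 -44 0 0 0 0 85; 22 -41 0 0 0 0 85; 0 0 50 0 0 0 85; 0 0 60 0 0 0 85; 0 0 60 0 0 0 85; 0 0 60 0 0 0 85'; python3 - <<'E'
from h import *
p,d=arm.snapshot("side"); q,e=arm.snapshot("top")
cv2.imwrite("pics/m1.png",np.hstack([p[100:400,200:600,::-1],q[130:430,150:550,::-1]]))
E
```

```text
time_s: 2.1
eef_pos: [0.3949, -0.0045, 0.4642]
tool_rot: [180.0, 0.0, 0.0]
wrist_force: [0.9, -1.0, 0.4]
opening: 0.0851
finger_force: 0.0
time_s: 3.1
eef_pos: [0.4884, 0.1261, 0.2331]
tool_rot: [-177.8, 0.0, 3.8]
wrist_force: [0.9, 0.9, -0.2]
opening: 0.0851
finger_force: 0.0
```

View pics/m1.png

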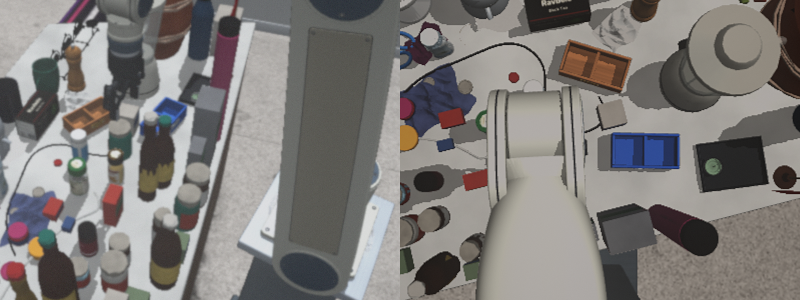

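The arm is over the scene and clear of the tall bottles. It fell short of the target (y 0.126) with a slight tilt, so I'll let it settle and read the pose.

```bash
python3 -c "
from station import arm
s=arm.sense(); print({k:s[k] for k in('eef_pos','tool_rot','q','dq','time_s')})"
```

```text
{'eef_pos': array([0.48510028, 0.12586156, 0.22924811]), 'tool_rot': array([-177.83187497,    0.72113986,    3.81637354]), 'q': array([  3.75759125,  10.90225983,  -7.98454693,  71.83655799,
         2.16738406, 179.94118029]), 'dq': array([-0.10420562, -2.28840295, 11.54222952,  7.6929133 ,  0.04740162,
        0.06057014]), 'time_s': 3.2}
```

Joint 6 is at its +180° limit. I'll use yaw values above q1, and write a helper that works out tool-frame deltas.

```bash
cat > d.py <<'E'
import sys; from h import *
from scipy.spatial.transform import Rotation as R
x,y,z,yaw=map(float,sys.argv[1:5]); s=arm.sense()
A=R.from_euler("xyz",s["tool_rot"],degrees=True); B=R.from_euler("xyz",[180,0,yaw],degrees=True)
dw=np.array([x,y,z])-s["eef_pos"]
print("pos",s["eef_pos"].round(4),"rot",s["tool_rot"].round(1),"q1,q6",s["q"][[0,5]].round(1))
print("shift if first (tool now) mm",(A.inv().apply(dw)*1000).round(1),"| after turning",(B.inv().apply(dw)*1000).round(1),"turn deg",np.degrees((A.inv()*B).as_rotvec()).round(1))
E
python3 d.py .489 .168 .230 35
```

```text
pos [0.4851 0.1259 0.2292] rot [-177.8    0.7    3.8] q1,q6 [  3.8 179.9]
shift if first (tool now) mm [  6.7 -41.8   0.7] | after turning [ 27.4 -32.3  -0.8] turn deg [ -2.3   0.1 -31.2]
```

```bash
python3 -m handwheel '0 0 0 -0.6 0 -8 65; 0 0 0 -0.6 0 -8 65; 0 0 0 -0.6 0 -8 65; 0 0 0 -0.5 0.1 -7.2 65; 14 -16 0 0 0 0 65; 13 -16 0 0 0 0 65; 0 0 0 0 0 0 65; 0 0 0 0 0 0 65'; python3 d.py .489 .168 .075 35
```

```text
time_s: 4.2
eef_pos: [0.4932, 0.1676, 0.2366]
tool_rot: [179.6, -0.7, 35.0]
wrist_force: [-0.1, -1.2, 0.2]
opening: 0.0651
finger_force: 0.0
pos [0.4932 0.1676 0.2366] rot [179.6  -0.7  35. ] q1,q6 [  9.6 154.5]
shift if first (tool now) mm [ -5.   -3.8 161.6] | after turning [ -3.2  -2.8 161.6] turn deg [ 0.4 -0.7  0. ]
```

```bash
python3 -m handwheel '-3 -3 10 0.4 -0.7 0 65; 0 0 40 0 0 0 65; 0 0 40 0 0 0 65; 0 0 40 0 0 0 65; 0 0 20 0 0 0 65; 0 0 11 0 0 0 65; 0 0 0 0 0 0 65; 0 0 0 0 0 0 65' 40; python3 d.py .489 .168 .075 35; python3 -m handwheel '0 0 0 0 0 0 10; 0 0 0 0 0 0 10; 0 0 0 0 0 0 10; 0 0 0 0 0 0 10; 0 0 0 0 0 0 10; 0 0 0 0 0 0 10; 0 0 0 0 0 0 10; 0 0 0 0 0 0 10' 40
```

```text
time_s: 5.2
eef_pos: [0.4887, 0.1685, 0.075]
tool_rot: [-180.0, 0.1, 35.0]
wrist_force: [0.4, -0.4, -0.3]
opening: 0.0648
finger_force: 0.0
pos [0.4887 0.1685 0.075 ] rot [-1.8e+02  1.0e-01  3.5e+01] q1,q6 [  9.7 154.7]
shift if first (tool now) mm [-0.1  0.6 -0. ] | after turning [-0.1  0.6 -0. ] turn deg [-0.   0.1 -0. ]
time_s: 6.2
eef_pos: [0.4886, 0.1687, 0.075]
tool_rot: [-180.0, 0.0, 35.0]
wrist_force: [-0.6, 0.3, 6.3]
opening: 0.0403
finger_force: 39.8
```

```bash
python3 -m handwheel '0 0 -30 0 0 0 10; 0 0 -50 0 0 0 10; 0 0 -50 0 0 0 10; 0 0 0 0 0 -9.8 10; 0 0 0 0 0 -9.8 10; 0 0 0 0 0 -9.7 10; 0 0 0 0 0 -9.7 10; 0 0 0 0 0 0 10'; python3 d.py .667 -.006 .205 74; python3 - <<'E'
from h import *
P=cloud("top",np.load("top0.npz")["d"])
for b in [(.685,.060),(.667,-.006),(.495,-.046),(.495,-.114)]:
    D=P[...,:2]-b; r=np.hypot(D[...,0],D[...,1]); m=(P[...,2]>.055)&(r<.085)
    a=np.degrees(np.arctan2(D[m][:,1],D[m][:,0]))//30*30
    print(b,[(int(k),r[m][a==k].min().round(3),P[m][a==k][:,2].max().round(3)) for k in np.unique(a)])
E
```

```text
time_s: 7.2
eef_pos: [0.4884, 0.1685, 0.2042]
tool_rot: [-179.9, 0.0, 73.9]
wrist_force: [-0.2, 0.6, -0.2]
opening: 0.0399
finger_force: 40.5
pos [0.4884 0.1685 0.2042] rot [-179.9    0.    73.9] q1,q6 [  9.7 115.8]
shift if first (tool now) mm [-118.3  219.9   -1.2] | after turning [-118.5  219.8   -0.8] turn deg [-0.1  0.  -0.1]
(0.685, 0.06) []
(0.667, -0.006) [(-180, np.float64(0.07), np.float64(0.077)), (150, np.float64(0.073), np.float64(0.076))]
(0.495, -0.046) [(0, np.float64(0.056), np.float64(0.08)), (30, np.float64(0.059), np.float64(0.08))]
(0.495, -0.114) []
```

```bash
python3 -m handwheel '-20 36 0 0 0 0 10; -20 37 0 0 0 0 10; -20 37 0 0 0 0 10; -20 37 0 0 0 0 10; -20 37 0 0 0 0 10; -18 36 0 0 0 0 10; 0 0 0 0 0 0 10; 0 0 0 0 0 0 10'; python3 d.py .667 -.006 .083 74;  python3 - <<'E'
from h import *
p,d=arm.snapshot("side"); q,e=arm.snapshot("top")
cv2.imwrite("pics/m2.png",np.hstack([cv2.resize(p[120:320,220:420,::-1],(400,400)),cv2.resize(q[100:300,270:470,::-1],(400,400))]))
E
```

```text
time_s: 8.2
eef_pos: [0.6671, -0.0054, 0.2034]
tool_rot: [-179.8, 0.0, 73.8]
wrist_force: [0.3, 0.5, -0.4]
opening: 0.0399
finger_force: 40.8
pos [ 0.6671 -0.0054  0.2034] rot [-179.8    0.    73.8] q1,q6 [-7.7 98.5]
shift if first (tool now) mm [ -0.5   0.5 120.4] | after turning [-6.000e-01  1.000e-01  1.204e+02] turn deg [-0.2  0.  -0.2]
```

View pics/m2.png

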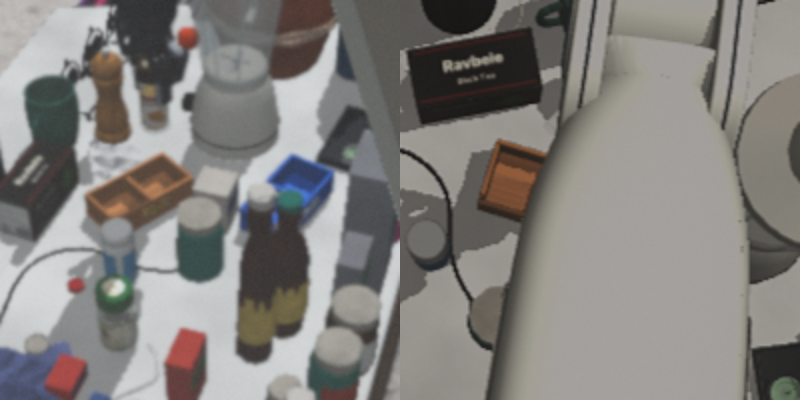

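The side view shows spice_a hanging upright above the tray (152,105), clear of the blender. Lower it.

```bash
python3 -m handwheel '0 0 35 0 0 0 10; 0 0 35 0 0 0 10; 0 0 30 0 0 0 10; 0 0 15 0 0 0 10; 0 0 5 0 0 0 10; 0 0 0 0 0 0 10; 0 0 0 0 0 0 10; 0 0 0 0 0 0 10'; python3 d.py .667 -.006 .081 74
```

```text
time_s: 9.3
eef_pos: [0.6676, -0.0056, 0.0846]
tool_rot: [-179.9, 0.0, 74.0]
wrist_force: [1.2, -0.5, -0.2]
opening: 0.0399
finger_force: 40.8
pos [ 0.6676 -0.0056  0.0846] rot [-179.9    0.    74. ] q1,q6 [-7.7 98.3]
shift if first (tool now) mm [-0.5 -0.4  3.6] | after turning [-0.5 -0.4  3.6] turn deg [-0.1  0.   0. ]
```

```bash
python3 -m handwheel '0 0 2 0 0 0 10; 0 0 1.5 0 0 0 10; 0 0 0 0 0 0 10; 0 0 0 0 0 0 10; 0 0 0 0 0 0 10; 0 0 0 0 0 0 10; 0 0 0 0 0 0 10; 0 0 0 0 0 0 10'; python3 -m handwheel '0 0 0 0 0 0 48; 0 0 0 0 0 0 60; 0 0 0 0 0 0 60; 0 0 0 0 0 0 60; 0 0 -20 0 0 0 60; 0 0 -40 0 0 0 60; 0 0 -50 0 0 0 60; 0 0 -20 0 0 0 60'; python3 d.py .5475 .2453 .205 74
```

```text
time_s: 10.3
eef_pos: [0.6673, -0.0056, 0.0811]
tool_rot: [-179.9, 0.0, 74.0]
wrist_force: [-1.3, -0.1, 6.6]
opening: 0.0399
finger_force: 41.4
time_s: 11.3
eef_pos: [0.6683, -0.0056, 0.2136]
tool_rot: [179.9, 0.0, 74.0]
wrist_force: [0.2, 0.0, 0.1]
opening: 0.0601
finger_force: 0.0
pos [ 0.6683 -0.0056  0.2136] rot [179.9   0.   74. ] q1,q6 [-7.7 98.3]
shift if first (tool now) mm [ 207.9 -185.2    8.3] | after turning [ 207.9 -185.2    8.6] turn deg [0.1 0.  0. ]
```

```bash
python3 -m handwheel '30 -26 0 0 0 0 65; 30 -27 0 0 0 0 65; 30 -27 0 0 0 0 65; 30 -27 0 0 0 0 65; 30 -27 0 0 0 0 65; 30 -27 0 0 0 0 65; 28 -24 8 0 0 0 65; 0 0 0 0 0 0 65'; python3 d.py .5475 .2453 .075 74
```

```text
time_s: 12.3
eef_pos: [0.5456, 0.2473, 0.2022]
tool_rot: [-179.8, 0.1, 74.2]
wrist_force: [0.7, -0.9, 0.2]
opening: 0.0649
finger_force: 0.0
pos [0.5456 0.2473 0.2022] rot [-1.798e+02  1.000e-01  7.420e+01] q1,q6 [ 16.3 122.2]
shift if first (tool now) mm [ -1.3   2.8 127.2] | after turning [ -1.4   2.4 127.2] turn deg [-0.2  0.1  0.2]
```

```bash
python3 -m handwheel '0 1 35 0 0 0 65; 0 0 35 0 0 0 65; 0 0 35 0 0 0 65; 0 0 17 0 0 0 65; 0 0 5 0 0 0 65; 0 0 0 0 0 0 65; 0 0 0 0 0 0 65; 0 0 0 0 0 0 65' 40; python3 d.py .5475 .2453 .075 74;  python3 -m handwheel '0 0 0 0 0 0 10; 0 0 0 0 0 0 10; 0 0 0 0 0 0 10; 0 0 0 0 0 0 10; 0 0 0 0 0 0 10; 0 0 0 0 0 0 10; 0 0 0 0 0 0 10; 0 0 0 0 0 0 10' 40;  python3 -m handwheel '0 0 -20 0 0 0 10; 0 0 -40 0 0 0 10; 0 0 -40 0 0 0 10; 0 0 -30 0 0 0 10; 0 0 0 0 0 0 10; 0 0 0 0 0 0 10; 0 0 0 0 0 0 10; 0 0 0 0 0 0 10' 40; python3 d.py .685 .060 .205 74
```

```text
time_s: 13.3
eef_pos: [0.548, 0.2452, 0.0763]
tool_rot: [-179.9, 0.0, 74.0]
wrist_force: [-0.5, -0.3, -0.1]
opening: 0.0647
finger_force: 0.0
pos [0.548  0.2452 0.0763] rot [-179.9    0.    74. ] q1,q6 [ 16.1 122.1]
shift if first (tool now) mm [-0.  -0.5  1.3] | after turning [-0.  -0.5  1.3] turn deg [-0.1  0.   0. ]
time_s: 14.3
eef_pos: [0.5478, 0.2452, 0.0762]
tool_rot: [-179.9, 0.0, 74.0]
wrist_force: [-2.0, 0.1, 5.9]
opening: 0.0444
finger_force: 40.6
time_s: 15.3
eef_pos: [0.5477, 0.245, 0.2045]
tool_rot: [-179.8, 0.1, 74.0]
wrist_force: [0.4, -0.6, -1.3]
opening: 0.0445
finger_force: 41.2
pos [0.5477 0.245  0.2045] rot [-1.798e+02  1.000e-01  7.400e+01] q1,q6 [ 16.1 122.1]
shift if first (tool now) mm [-140.   183.    -0.9] | after turning [-140.   183.    -0.5] turn deg [-0.2  0.1  0. ]
```

```bash
python3 -m handwheel '-23 30 -1 0 0 0 10; -23 30 0 0 0 0 10; -23 30 0 0 0 0 10; -23 31 0 0 0 0 10; -24 31 0 0 0 0 10; -24 31 0 0 0 0 10; 0 0 0 0 0 0 10; 0 0 0 0 0 0 10'; python3 -m handwheel '0 0 35 0 0 0 10; 0 0 35 0 0 0 10; 0 0 30 0 0 0 10; 0 0 15 0 0 0 10; 0 0 5 0 0 0 10; 0 0 0 0 0 0 10; 0 0 0 0 0 0 10; 0 0 0 0 0 0 10'; python3 d.py .685 .060 .0825 74
```

```text
time_s: 16.3
eef_pos: [0.685, 0.0602, 0.2056]
tool_rot: [-179.8, 0.0, 74.0]
wrist_force: [-1.1, 0.5, -1.1]
opening: 0.0446
finger_force: 41.3
time_s: 17.3
eef_pos: [0.6854, 0.0601, 0.0871]
tool_rot: [-179.9, 0.0, 74.0]
wrist_force: [-0.8, -0.3, -0.6]
opening: 0.0448
finger_force: 41.4
pos [0.6854 0.0601 0.0871] rot [-179.9    0.    74. ] q1,q6 [ -2. 104.]
shift if first (tool now) mm [-0.2 -0.3  4.6] | after turning [-0.2 -0.3  4.6] turn deg [-0.1  0.  -0. ]
```

```bash
python3 -m handwheel '0 0 2.5 0 0 0 10; 0 0 2 0 0 0 10; 0 0 0 0 0 0 10; 0 0 0 0 0 0 10; 0 0 0 0 0 0 10; 0 0 0 0 0 0 10; 0 0 0 0 0 0 10; 0 0 0 0 0 0 10'; python3 -m handwheel '0 0 0 0 0 0 52; 0 0 0 0 0 0 65; 0 0 0 0 0 0 65; 0 0 0 0 0 0 65; 0 0 -20 0 0 0 65; 0 0 -40 0 0 0 65; 0 0 -40 0 0 0 65; 0 0 0 0 0 0 65'; python3 d.py .6131 .1552 .185 74; python3 - <<'E'
from h import *
P=cloud("top",np.load("top0.npz")["d"])
for b in [(.613,.155),(.426,.370),(.5186,.4327),(.476,-.306)]:
    D=P[...,:2]-b; r=np.hypot(D[...,0],D[...,1]); m=(P[...,2]>(.045 if b[1]>.1 and b[1]<.4 else .02))&(r<.09)&(r>.03)
    a=np.degrees(np.arctan2(D[m][:,1],D[m][:,0]))//30*30
    print(b,[(int(k),r[m][a==k].min().round(3),P[m][a==k][:,2].max().round(3)) for k in np.unique(a)])
p,d=arm.snapshot("side"); cv2.imwrite("pics/m3.png",cv2.resize(p[120:300,230:420,::-1],(633,600)))
E
```

```text
time_s: 18.3
eef_pos: [0.6851, 0.0601, 0.0822]
tool_rot: [-179.9, 0.0, 74.0]
wrist_force: [-1.8, 0.2, 5.4]
opening: 0.0443
finger_force: 41.8
time_s: 19.3
eef_pos: [0.6866, 0.0601, 0.1854]
tool_rot: [179.8, -0.0, 74.0]
wrist_force: [-0.1, 0.2, 0.6]
opening: 0.0646
finger_force: 0.0
pos [0.6866 0.0601 0.1854] rot [179.8  -0.   74. ] q1,q6 [ -2. 104.]
shift if first (tool now) mm [ 71.2 -96.9   0.1] | after turning [ 71.2 -96.9   0.4] turn deg [ 0.2 -0.   0. ]
(0.613, 0.155) [(-180, np.float64(0.086), np.float64(0.081)), (-150, np.float64(0.075), np.float64(0.106)), (120, np.float64(0.087), np.float64(0.102))]
(0.426, 0.37) [(-180, np.float64(0.053), np.float64(0.095)), (-120, np.float64(0.081), np.float64(0.096)), (-90, np.float64(0.077), np.float64(0.095)), (90, np.float64(0.056), np.float64(0.068)), (120, np.float64(0.059), np.float64(0.107)), (150, np.float64(0.059), np.float64(0.108))]
(0.5186, 0.4327) [(-120, np.float64(0.07), np.float64(0.027)), (-90, np.float64(0.081), np.float64(0.034)), (-60, np.float64(0.077), np.float64(0.033)), (-30, np.float64(0.039), np.float64(0.042)), (0, np.float64(0.038), np.float64(0.042))]
(0.476, -0.306) [(-180, np.float64(0.053), np.float64(0.352)), (-150, np.float64(0.053), np.float64(0.406)), (-120, np.float64(0.064), np.float64(0.413)), (90, np.float64(0.06), np.float64(0.022)), (120, np.float64(0.061), np.float64(0.255)), (150, np.float64(0.053), np.float64(0.302))]
```

View pics/m3.png

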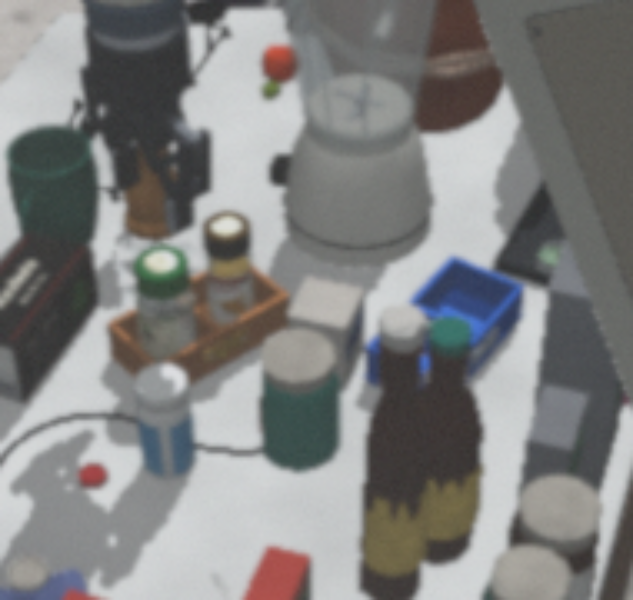

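Both spice jars stand upright, one in each bay: spice_b at (163,300), spice_a at (230,270). Next is pills_2.

```bash
python3 -m handwheel '18 -24 0 0 0 0 65; 18 -24 0 0 0 0 65; 18 -24 0 0 0 0 65; 17 -25 0 0 0 0 65; 0 0 0 0 0 0 65; 0 0 30 0 0 0 65; 0 0 0 0 0 0 65; 0 0 0 0 0 0 65'; python3 d.py .6131 .1552 .066 74
```

```text
time_s: 20.35
eef_pos: [0.6118, 0.1547, 0.152]
tool_rot: [-179.8, 0.1, 74.0]
wrist_force: [0.6, -0.4, 0.3]
opening: 0.065
finger_force: 0.0
pos [0.6118 0.1547 0.152 ] rot [-1.798e+02  1.000e-01  7.400e+01] q1,q6 [  6.6 112.6]
shift if first (tool now) mm [ 1.   1.3 86. ] | after turning [ 0.9  1.1 86. ] turn deg [-0.2  0.1 -0. ]
```

```bash
python3 -m handwheel '1 1 35 0 0 0 65; 0 0 30 0 0 0 65; 0 0 16 0 0 0 65; 0 0 5 0 0 0 65; 0 0 0 0 0 0 65; 0 0 0 0 0 0 65; 0 0 0 0 0 0 65; 0 0 0 0 0 0 65' 30; python3 d.py .6131 .1552 .066 74;  python3 -m handwheel '0 0 0 0 0 0 10; 0 0 0 0 0 0 10; 0 0 0 0 0 0 10; 0 0 0 0 0 0 10; 0 0 0 0 0 0 10; 0 0 0 0 0 0 10; 0 0 0 0 0 0 10; 0 0 0 0 0 0 10' 30;  python3 -m handwheel '0 0 -20 0 0 0 10; 0 0 -40 0 0 0 10; 0 0 -50 0 0 0 10; 0 0 -30 0 0 -5 10; 0 0 0 0 0 -5.5 10; 0 0 0 0 0 -5.5 10; 0 0 0 0 0 0 10; 0 0 0 0 0 0 10'; python3 d.py .495 -.114 .205 90
```

```text
time_s: 21.35
eef_pos: [0.6126, 0.1558, 0.0663]
tool_rot: [-179.9, 0.0, 74.0]
wrist_force: [0.7, 0.3, 0.6]
opening: 0.0654
finger_force: 0.0
pos [0.6126 0.1558 0.0663] rot [-179.9    0.    74. ] q1,q6 [  6.7 112.7]
shift if first (tool now) mm [-0.5  0.6  0.3] | after turning [-0.5  0.6  0.3] turn deg [-0.1  0.   0. ]
time_s: 22.35
eef_pos: [0.6127, 0.1558, 0.0662]
tool_rot: [-179.9, 0.0, 74.0]
wrist_force: [0.6, -0.9, 5.0]
opening: 0.0413
finger_force: 30.9
time_s: 23.35
eef_pos: [0.6127, 0.1558, 0.2054]
tool_rot: [-179.8, 0.0, 89.9]
wrist_force: [-0.4, -0.1, -0.3]
opening: 0.0416
finger_force: 30.7
pos [0.6127 0.1558 0.2054] rot [-179.8    0.    89.9] q1,q6 [ 6.7 96.8]
shift if first (tool now) mm [-270.  -117.1    0.9] | after turning [-269.8 -117.7    0.4] turn deg [-0.2  0.  -0.1]
```

```bash
python3 -m handwheel '-34 -15 0 0 0 0 10; -34 -15 0 0 0 0 10; -34 -15 0 0 0 0 10; -34 -15 0 0 0 0 10; -34 -15 0 0 0 0 10; -34 -14 0 0 0 0 10; -34 -14 0 0 0 0 10; -32 -14 0 0 0 0 10'; python3 -m handwheel '0 0 0 0 0 0 10; 0 0 0 0 0 0 10; 0 0 0 0 0 0 10; 0 0 0 0 0 0 10; 0 0 35 0 0 0 10; 0 0 0 0 0 0 10; 0 0 0 0 0 0 10; 0 0 0 0 0 0 10'; python3 d.py .495 -.114 .074 90; python3 - <<'E'
from h import *
p,d=arm.snapshot("side"); q,e=arm.snapshot("top")
cv2.imwrite("pics/m4.png",np.hstack([cv2.resize(p[60:260,300:500,::-1],(400,400)),cv2.resize(q[200:400,330:530,::-1],(400,400))]))
E
```

```text
time_s: 24.35
eef_pos: [0.4953, -0.1153, 0.2061]
tool_rot: [-179.9, 0.0, 89.9]
wrist_force: [-0.5, -0.0, -0.8]
opening: 0.0416
finger_force: 30.7
time_s: 25.35
eef_pos: [0.4964, -0.1144, 0.1723]
tool_rot: [-179.9, 0.0, 90.0]
wrist_force: [0.4, 0.4, -1.0]
opening: 0.0419
finger_force: 30.9
pos [ 0.4964 -0.1144  0.1723] rot [-179.9    0.    90. ] q1,q6 [-22.4  67.6]
shift if first (tool now) mm [ 0.4 -1.3 98.3] | after turning [ 0.4 -1.4 98.3] turn deg [-0.1  0.   0. ]
```

View pics/m4.png

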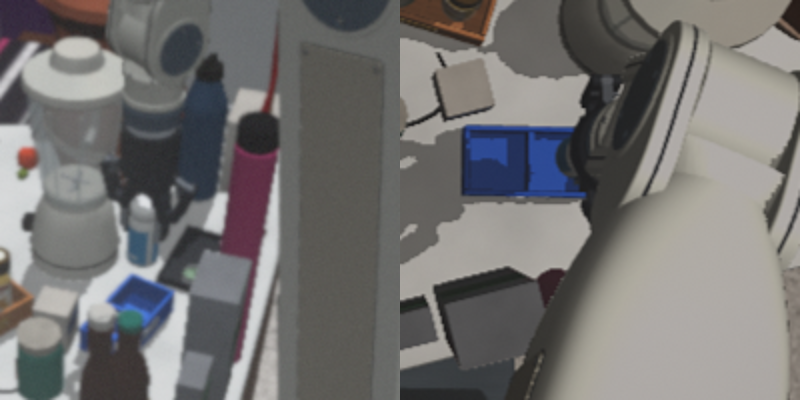

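```bash
python3 - <<'E'
from h import *
for n in("side","top"):
    p,d=arm.snapshot(n); P=cloud(n,d); P0=cloud(n,np.load(n+"0.npz")["d"])
    m=(np.abs(d-np.load(n+"0.npz")["d"])>.03)&(P[...,0]>.33)&(P[...,2]>.2)&(P[...,1]<.1)
    q=P[m]
    for z in np.arange(.2,.8,.05):
        w=q[(q[:,2]>=z)&(q[:,2]<z+.05)]
        if len(w)>20: print(n,z.round(2),len(w),np.percentile(w[:,:2],[2,98],axis=0).round(3).tolist())
E
```

```text
side 0.2 672 [[0.431, -0.128], [0.557, -0.095]]
side 0.25 458 [[0.433, -0.123], [0.556, -0.076]]
side 0.3 551 [[0.458, -0.137], [0.529, -0.075]]
side 0.35 566 [[0.457, -0.126], [0.523, -0.077]]
side 0.4 806 [[0.442, -0.131], [0.544, -0.061]]
side 0.45 1066 [[0.443, -0.134], [0.545, -0.062]]
side 0.5 781 [[0.436, -0.115], [0.55, -0.043]]
side 0.55 1503 [[0.338, -0.141], [0.545, 0.014]]
side 0.6 1282 [[0.332, -0.131], [0.484, 0.021]]
side 0.65 331 [[0.33, -0.065], [0.385, 0.02]]
top 0.2 265 [[0.437, -0.349], [0.592, -0.097]]
top 0.25 187 [[0.466, -0.127], [0.561, -0.076]]
top 0.3 229 [[0.468, -0.29], [0.708, -0.076]]
top 0.35 187 [[0.49, -0.397], [0.803, -0.075]]
top 0.4 231 [[0.47, -0.198], [0.601, -0.058]]
top 0.45 178 [[0.473, -0.092], [0.55, -0.059]]
top 0.5 579 [[0.443, -0.089], [0.554, -0.042]]
top 0.55 6021 [[0.387, -0.162], [0.546, -0.005]]
top 0.6 12078 [[0.348, -0.137], [0.483, 0.013]]
top 0.65 6911 [[0.331, -0.1], [0.382, 0.016]]
```

Clearances are fine: the arm stays at x below 0.555 near the blender, and everything over the flask stays above 0.44 m after lowering.

```bash
python3 -m handwheel '0 -1 35 0 0 0 10; 0 0 35 0 0 0 10; 0 0 20 0 0 0 10; 0 0 6 0 0 0 10; 0 0 0 0 0 0 10; 0 0 0 0 0 0 10; 0 0 0 0 0 0 10; 0 0 0 0 0 0 10'; python3 d.py .495 -.114 .072 90
```

```text
time_s: 26.55
eef_pos: [0.4947, -0.1143, 0.0757]
tool_rot: [-179.9, 0.0, 90.0]
wrist_force: [-0.3, 0.4, -1.2]
opening: 0.0416
finger_force: 30.9
pos [ 0.4947 -0.1143  0.0757] rot [-179.9    0.    90. ] q1,q6 [-22.5  67.5]
shift if first (tool now) mm [0.3 0.3 3.7] | after turning [0.3 0.3 3.7] turn deg [-0.1  0.   0. ]
```

```bash
python3 -m handwheel '0 0 2 0 0 0 10; 0 0 1.5 0 0 0 10; 0 0 0 0 0 0 10; 0 0 0 0 0 0 10; 0 0 0 0 0 0 50; 0 0 0 0 0 0 58; 0 0 0 0 0 0 58; 0 0 0 0 0 0 58';  python3 -m handwheel '0 0 -20 0 0 0 58; 0 0 -45 0 0 0 58; 0 0 -45 0 0 0 58; 0 0 -45 0 0 0 58; 0 0 -45 0 0 0 58; 0 0 -45 0 0 0 58; 20 -3 0 0 0 0 58; 40 -6 0 0 0 0 58'; python3 -m handwheel '44 -6 0 0 0 0 58; 44 -6 0 0 0 0 58; 44 -6 0 0 0 0 58; 44 -6 0 0 0 0 58; 44 -6 0 0 0 0 58; 44 -6 0 0 0 0 58; 44 -6 0 0 0 0 58; 44 -6 0 0 0 0 58'; python3 -m handwheel '36 -6 0 0 0 0 58; 36 -6 0 0 0 0 58; 0 0 0 0 0 -9 58; 0 0 0 0 0 -9 58; 0 0 0 0 0 -9 58; 0 0 0 0 0 -9 58; 0 0 0 0 0 -9 58; 0 0 0 0 0 0 58'; python3 d.py .4258 .3701 .066 135; python3 - <<'E'
from h import *
p,d=arm.snapshot("side"); q,e=arm.snapshot("top")
np.savez("top1.npz",p=q,d=e)
cv2.imwrite("pics/m5.png",np.hstack([cv2.resize(p[120:440,160:480,::-1],(400,400)),cv2.resize(q[150:350,250:450,::-1],(400,400))]))
E
```

```text
time_s: 27.55
eef_pos: [0.4945, -0.1142, 0.0716]
tool_rot: [-179.9, 0.0, 90.0]
wrist_force: [0.1, 0.4, -0.7]
opening: 0.0583
finger_force: 0.0
time_s: 28.55
eef_pos: [0.4861, -0.0541, 0.3161]
tool_rot: [-179.8, 0.0, 89.9]
wrist_force: [0.5, 1.2, -0.5]
opening: 0.0578
finger_force: 0.0
time_s: 29.55
eef_pos: [0.4371, 0.2994, 0.3159]
tool_rot: [-179.8, 0.0, 90.0]
wrist_force: [0.2, -1.0, 0.2]
opening: 0.0583
finger_force: 0.0
time_s: 30.55
eef_pos: [0.4255, 0.3699, 0.316]
tool_rot: [-179.8, -0.1, 135.0]
wrist_force: [0.1, -0.6, -0.2]
opening: 0.0579
finger_force: 0.0
pos [0.4255 0.3699 0.316 ] rot [-1.798e+02 -1.000e-01  1.350e+02] q1,q6 [32.4 77.5]
shift if first (tool now) mm [ -0.5   1.1 249.9] | after turning [ -0.    0.3 250. ] turn deg [-0.2 -0.1 -0. ]
```

View pics/m5.png

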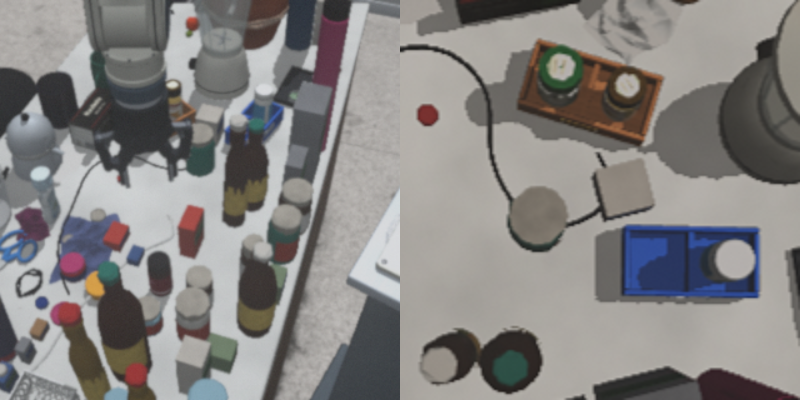

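Blue tray holds pills_2 upright (735,260), and both jars sit in their bays. Descend on pills_0.

```bash
python3 -m handwheel '0 0 40 0 0 0 58; 0 0 50 0 0 0 58; 0 0 50 0 0 0 58; 0 0 50 0 0 0 58; 0 0 30 0 0 0 58; 0 0 0 0 0 0 58; 0 0 0 0 0 0 58; 0 0 0 0 0 0 58' 30; python3 d.py .4258 .3701 .066 135; python3 -m handwheel '0 0 20 0 0 0 58; 0 0 8 0 0 0 58; 0 0 3 0 0 0 58; 0 0 0 0 0 0 58; 0 0 0 0 0 0 58; 0 0 0 0 0 0 58; 0 0 0 0 0 0 58; 0 0 0 0 0 0 58' 30; python3 d.py .4258 .3701 .066 135
```

```text
time_s: 31.65
eef_pos: [0.4263, 0.3703, 0.0984]
tool_rot: [180.0, -0.1, 135.0]
wrist_force: [0.8, 1.0, -0.0]
opening: 0.0582
finger_force: 0.0
pos [0.4263 0.3703 0.0984] rot [ 1.80e+02 -1.00e-01  1.35e+02] q1,q6 [32.4 77.5]
shift if first (tool now) mm [ 0.2 -0.5 32.4] | after turning [ 0.2 -0.5 32.4] turn deg [ 0.  -0.1 -0. ]
time_s: 32.65
eef_pos: [0.4255, 0.3698, 0.0659]
tool_rot: [-179.9, -0.1, 135.0]
wrist_force: [0.1, -0.1, 0.1]
opening: 0.058
finger_force: 0.0
pos [0.4255 0.3698 0.0659] rot [-1.799e+02 -1.000e-01  1.350e+02] q1,q6 [32.4 77.4]
shift if first (tool now) mm [ 0.   0.4 -0.1] | after turning [ 0.   0.4 -0.1] turn deg [-0.1 -0.1  0. ]
```

```bash
python3 -m handwheel '0 0 0 0 0 0 10; 0 0 0 0 0 0 10; 0 0 0 0 0 0 10; 0 0 0 0 0 0 10; 0 0 0 0 0 0 10; 0 0 0 0 0 0 10; 0 0 0 0 0 0 10; 0 0 0 0 0 0 10' 30; python3 -m handwheel '0 0 -20 0 0 0 10; 0 0 -40 0 0 0 10; 0 0 -48 0 0 0 10; 0 0 -48 0 0 0 10; 0 0 -48 0 0 0 10; 0 0 -48 0 0 0 10; 0 0 -48 0 0 0 10; 0 0 0 0 0 0 10'; python3 -m handwheel '0 0 0 0 0 9 10; 0 0 0 0 0 9 10; 0 0 0 0 0 9 10; 0 0 0 0 0 9 10; 0 0 0 0 0 9 10; 0 0 0 0 0 0 10; 0 0 0 0 0 0 10; 0 0 0 0 0 0 10'; python3 d.py .495 -.046 .366 90
```

```text
time_s: 33.65
eef_pos: [0.4256, 0.3698, 0.066]
tool_rot: [-179.9, -0.1, 135.0]
wrist_force: [-0.3, 0.1, 4.9]
opening: 0.0407
finger_force: 30.7
time_s: 34.65
eef_pos: [0.4267, 0.3701, 0.3688]
tool_rot: [179.8, -0.0, 135.0]
wrist_force: [0.4, -0.6, -2.1]
opening: 0.0404
finger_force: 30.6
time_s: 35.65
eef_pos: [0.4262, 0.3697, 0.3655]
tool_rot: [-179.8, 0.0, 90.1]
wrist_force: [-0.3, -0.6, -1.1]
opening: 0.0406
finger_force: 30.6
pos [0.4262 0.3697 0.3655] rot [-179.8    0.    90.1] q1,q6 [ 32.4 122.3]
shift if first (tool now) mm [-415.9   68.    -0.5] | after turning [-415.7   68.8   -0.5] turn deg [-0.2  0.   0.1]
```

```bash
python3 -m handwheel '-30 5 0 0 0 0 10; -45 7 0 0 0 0 10; -45 7 0 0 0 0 10; -45 7 0 0 0 0 10; -45 7 0 0 0 0 10; -45 7 0 0 0 0 10; -45 7 0 0 0 0 10; -45 7 0 0 0 0 10'; python3 -m handwheel '-40 8 0 0 0 0 10; -31 7 0 0 0 0 10; 0 0 0 0 0 0 10; 0 0 40 0 0 0 10; 0 0 50 0 0 0 10; 0 0 50 0 0 0 10; 0 0 40 0 0 0 10; 0 0 0 0 0 0 10'; python3 -m handwheel '0 0 40 0 0 0 10; 0 0 40 0 0 0 10; 0 0 25 0 0 0 10; 0 0 6 0 0 0 10; 0 0 0 0 0 0 10; 0 0 0 0 0 0 10; 0 0 0 0 0 0 10; 0 0 0 0 0 0 10'; python3 d.py .495 -.046 .072 90
```

```text
time_s: 36.65
eef_pos: [0.4802, 0.0233, 0.3658]
tool_rot: [-179.9, 0.0, 90.1]
wrist_force: [0.8, 0.8, -0.6]
opening: 0.0406
finger_force: 30.5
time_s: 37.65
eef_pos: [0.4932, -0.0451, 0.1838]
tool_rot: [-179.6, -0.1, 90.1]
wrist_force: [0.0, -0.2, 0.2]
opening: 0.0405
finger_force: 30.7
time_s: 38.65
eef_pos: [0.4947, -0.0463, 0.0752]
tool_rot: [-179.9, 0.0, 90.0]
wrist_force: [-0.0, -0.2, -0.8]
opening: 0.0405
finger_force: 30.7
pos [ 0.4947 -0.0463  0.0752] rot [-179.9    0.    90. ] q1,q6 [-15.  75.]
shift if first (tool now) mm [0.3 0.3 3.2] | after turning [0.3 0.3 3.2] turn deg [-0.1  0.   0. ]
```

```bash
python3 -m handwheel '0 0 2 0 0 0 10; 0 0 1.2 0 0 0 10; 0 0 0 0 0 0 10; 0 0 0 0 0 0 10; 0 0 0 0 0 0 50; 0 0 0 0 0 0 58; 0 0 0 0 0 0 58; 0 0 0 0 0 0 58';  python3 -m handwheel '0 0 -20 0 0 0 58; 0 0 -45 0 0 0 58; 0 0 -45 0 0 0 58; 0 0 -45 0 0 0 58; 0 0 -45 0 0 0 58; 0 0 -45 0 0 0 58; 0 0 0 0 0 0 58; 0 0 0 0 0 0 58'; python3 - <<'E'
from h import *
s=arm.sense(); a=np.radians(s["q"][0]); e=np.array([np.cos(a),np.sin(a)]); f=np.array([-e[1],e[0]]); t=s["eef_pos"]
print(s["q"].round(1),t.round(3),"TCP r,w",(t[:2]@e).round(3),(t[:2]@f).round(3))
d0=np.load("top0.npz")["d"]; p,d=arm.snapshot("top"); P=cloud("top",d); q=P[(d0-d>.03)&(d>0)]
r=q[:,:2]@e; w=q[:,:2]@f
for k in np.arange(-.1,.7,.05):
    m=(r>=k)&(r<k+.05)&(q[:,2]>.45)
    if m.sum()>30: print("r",k.round(2),"w",np.percentile(w[m],[1,99]).round(3),"z",np.percentile(q[m,2],[2,98]).round(3))
z=np.load("top0.npz"); P0=cloud("top",z["d"]); m=(np.hypot(P0[...,0]-.472,P0[...,1]+.284)<.1)&(P0[...,2]>.03)
v,u=np.nonzero(m); print([(int(a),int(b),P0[b,a].round(3).tolist()) for a,b in list(zip(u,v))[::max(1,len(u)//14)]])
H,S,V=cv2.cvtColor(z["p"],cv2.COLOR_RGB2HSV).transpose(2,0,1)
m=np.zeros((480,640),np.uint8); m[250:288,136:174]=1; m&=((H>12)&(H<28)&(S>140)&(V>120)).astype(np.uint8)
c,rad=cv2.minEnclosingCircle(cv2.findNonZero(m)); mm=cv2.moments(m,True); c2=(mm["m10"]/mm["m00"],mm["m01"]/mm["m00"])
print("tin",c,rad,c2,plane("top",[c,c2],.02).round(4))
E
```

```text
time_s: 39.65
eef_pos: [0.4945, -0.0462, 0.0714]
tool_rot: [-179.8, 0.0, 90.0]
wrist_force: [-0.5, 0.1, 0.2]
opening: 0.0577
finger_force: 0.0
time_s: 40.65
eef_pos: [0.495, -0.0462, 0.3158]
tool_rot: [-179.8, -0.0, 90.0]
wrist_force: [-0.1, 0.5, -0.4]
opening: 0.058
finger_force: 0.0
[-15.    9.1   2.3  83.4  -0.   75. ] [ 0.495 -0.046  0.316] TCP r,w 0.49 0.083
r 0.25 w [0.113 0.148] z [0.674 0.744]
r 0.3 w [0.03  0.147] z [0.696 0.744]
r 0.35 w [0.034 0.141] z [0.699 0.741]
r 0.4 w [0.039 0.131] z [0.677 0.736]
r 0.45 w [0.039 0.133] z [0.514 0.737]
r 0.5 w [0.039 0.133] z [0.598 0.736]
[(537, 305, [0.447, -0.379, 0.03]), (586, 309, [0.443, -0.375, 0.244]), (595, 310, [0.442, -0.356, 0.312]), (620, 311, [0.442, -0.353, 0.387]), (631, 312, [0.441, -0.37, 0.384]), (571, 314, [0.434, -0.342, 0.26]), (584, 315, [0.434, -0.341, 0.306]), (603, 316, [0.434, -0.344, 0.357]), (620, 317, [0.433, -0.352, 0.387]), (575, 319, [0.427, -0.331, 0.297]), (567, 320, [0.425, -0.325, 0.283]), (548, 321, [0.423, -0.292, 0.286]), (534, 322, [0.42, -0.284, 0.251]), (610, 322, [0.426, -0.346, 0.372]), (603, 323, [0.424, -0.342, 0.361])]
tin (154.4166717529297, 267.4166564941406) 12.92349624633789 (154.44422700587083, 267.37964774951075) [[0.5167 0.4322 0.02  ]
 [0.5168 0.4321 0.02  ]]
```

```bash
python3 -m handwheel '0 0 0 0 0 9 58; 0 0 0 0 0 9 58; 0 0 0 0 0 9 58; 0 0 0 0 0 9 58; 0 0 0 0 0 9 58; 20 -18 0 0 0 0 58; 30 -27 0 0 0 0 58; 30 -27 0 0 0 0 58'; python3 -m handwheel '30 -27 0 0 0 0 58; 30 -27 0 0 0 0 58; 30 -27 0 0 0 0 58; 30 -27 0 0 0 0 58; 30 -27 0 0 0 0 58; 30 -27 0 0 0 0 70; 30 -27 0 0 0 0 70; 30 -27 0 0 0 0 70'; python3 -m handwheel '20 -20 0 0 0 0 70; 12 -16 0 0 0 0 70; 0 0 0 0 -6 0 70; 0 0 0 0 0 0 70; 0 0 0 0 0 0 70; 0 0 0 0 0 0 70; 0 0 0 0 0 0 70; 0 0 0 0 0 0 70'; python3 d.py .5168 .4321 .1 45; python3 - <<'E'
from h import *
q,e=arm.snapshot("top"); cv2.imwrite("pics/m6.png",q[:,:,::-1]); np.savez("top2.npz",p=q,d=e)
E
```

```text
time_s: 41.7
eef_pos: [0.5004, 0.0622, 0.315]
tool_rot: [-179.8, 0.2, 45.0]
wrist_force: [0.7, 0.4, -0.7]
opening: 0.0577
finger_force: 0.0
time_s: 42.7
eef_pos: [0.5174, 0.3849, 0.3147]
tool_rot: [-179.9, 0.2, 45.0]
wrist_force: [1.1, 0.4, -0.1]
opening: 0.0701
finger_force: 0.0
time_s: 43.7
eef_pos: [0.5148, 0.4315, 0.317]
tool_rot: [-179.9, 6.0, 45.0]
wrist_force: [-0.0, -0.2, -0.4]
opening: 0.0701
finger_force: 0.0
pos [0.5148 0.4315 0.317 ] rot [-179.9    6.    45. ] q1,q6 [ 33.3 168.3]
shift if first (tool now) mm [ 24.7   1.4 215.6] | after turning [  1.8   1.  217. ] turn deg [-0.1  6.  -0. ]
```

View pics/m6.png

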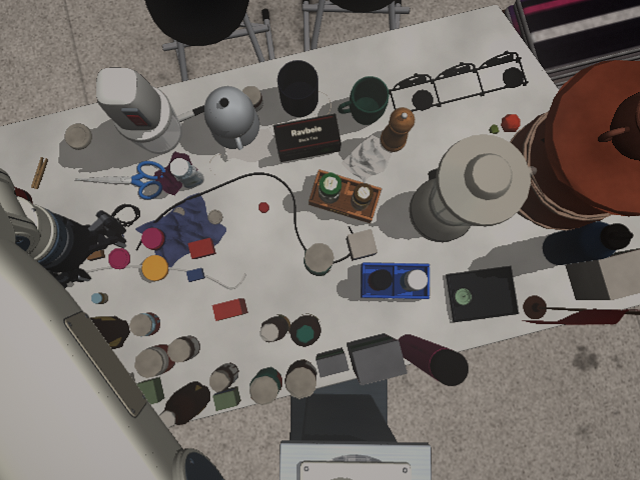

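All four jars and bottles stand in their bays: (330,185), (361,192), (379,279), (415,279). The tin at (155,268) is undisturbed. Descend on it.

```bash
python3 -m handwheel '4.4 0.2 39 0 0 0 70; 4.4 0.2 39 0 0 0 70; 4.4 0.2 39 0 0 0 70; 4.4 0.2 39 0 0 0 70; 4.5 0.2 40 0 0 0 70; 4.5 0 39 0 0 0 70; 0 0 0 0 0 0 70; 0 0 0 0 0 0 70'; python3 d.py .5168 .4321 .029 45
```

```text
time_s: 44.75
eef_pos: [0.5169, 0.4328, 0.0816]
tool_rot: [-179.9, 6.0, 45.0]
wrist_force: [-0.1, -1.0, 1.2]
opening: 0.0698
finger_force: 0.0
pos [0.5169 0.4328 0.0816] rot [-179.9    6.    45. ] q1,q6 [ 33.3 168.3]
shift if first (tool now) mm [ 4.9  0.4 52.3] | after turning [-0.6  0.4 52.6] turn deg [-0.1  6.   0. ]
```

```bash
python3 -m handwheel '2 0.4 20 0 0 0 70; 2 0 20 0 0 0 70; 1 0 9 0 0 0 70; 0 0 3 0 0 0 70; 0 0 0 0 0 0 70; 0 0 0 0 0 0 70; 0 0 0 0 0 0 70; 0 0 0 0 0 0 70' 30; python3 -m handwheel '0 0 0 0 0 0 30; 0 0 0 0 0 0 30; 0 0 0 0 0 0 30; 0 0 0 0 0 0 30; 0 0 0 0 0 0 30; 0 0 0 0 0 0 30; 0 0 0 0 0 0 30; 0 0 0 0 0 0 30' 30; python3 d.py .5168 .4321 .029 45
```

```text
time_s: 45.75
eef_pos: [0.5163, 0.4318, 0.0279]
tool_rot: [-179.9, 6.1, 45.0]
wrist_force: [-0.1, -0.4, -0.5]
opening: 0.07
finger_force: 0.0
time_s: 46.75
eef_pos: [0.5163, 0.4318, 0.028]
tool_rot: [-179.9, 6.1, 45.0]
wrist_force: [0.1, -0.1, 5.0]
opening: 0.0543
finger_force: 32.0
pos [0.5163 0.4318 0.028 ] rot [-179.9    6.1   45. ] q1,q6 [ 33.2 168.3]
shift if first (tool now) mm [ 0.4  0.2 -1.1] | after turning [ 0.5  0.2 -1. ] turn deg [-0.1  6.1  0. ]
```

```bash
python3 -m handwheel '0 0 -20 0 0 0 30; 0 0 -40 0 0 0 30; 0 0 -50 0 0 0 30; 0 0 -50 0 0 0 30; 0 0 -50 0 0 0 30; 0 0 -50 0 0 0 30; 0 0 -40 0 0 0 30; 0 0 0 0 0 0 30'; python3 d.py .49 .0 .46 45; python3 - <<'E'
from h import *
z=np.load("top2.npz"); P=cloud("top",z["d"])
m=(P[...,0]>.35)&(P[...,0]<.6)&(P[...,1]<-.18)&(P[...,1]>-.42)&(P[...,2]>.15)
q=P[m]
for a in np.arange(.35,.6,.01):
    w=q[(q[:,0]>=a)&(q[:,0]<a+.01)]
    if len(w)>2: print(a.round(2),len(w),"ymax",np.sort(w[:,1])[::-1][:3].round(3),"z",w[:,2].min().round(3),w[:,2].max().round(3))
E
```

```text
time_s: 47.75
eef_pos: [0.5398, 0.4545, 0.3285]
tool_rot: [-180.0, 5.8, 45.0]
wrist_force: [-0.5, -0.2, -1.1]
opening: 0.0543
finger_force: 31.9
pos [0.5398 0.4545 0.3285] rot [-180.     5.8   45. ] q1,q6 [ 33.7 168.8]
shift if first (tool now) mm [-368.2  286.   -94.9] | after turning [-356.6  286.2 -131.5] turn deg [-0.   5.8  0. ]
0.41 29 ymax [-0.28  -0.281 -0.281] z 0.243 0.287
0.42 406 ymax [-0.267 -0.268 -0.269] z 0.242 0.388
0.43 369 ymax [-0.334 -0.335 -0.335] z 0.165 0.404
0.44 242 ymax [-0.35  -0.351 -0.351] z 0.15 0.412
0.54 48 ymax [-0.411 -0.412 -0.413] z 0.15 0.188
0.55 101 ymax [-0.407 -0.407 -0.407] z 0.151 0.2
0.56 153 ymax [-0.403 -0.404 -0.404] z 0.151 0.238
0.57 221 ymax [-0.18 -0.18 -0.18] z 0.15 0.32
0.58 296 ymax [-0.18 -0.18 -0.18] z 0.15 0.351
0.59 557 ymax [-0.18 -0.18 -0.18] z 0.15 0.358
```

```bash
python3 -m handwheel '-20 15 -8 0 0 0 30; -31 24 -8 0 0 0 30; -31 24 -8 0 0 0 30; -31 24 -8 0 0 0 30; -31 24 -8 0 0 0 30; -31 24 -8 0 0 0 30; -31 24 -8 0 0 0 30; -31 24 -8 0 0 0 30'; python3 -m handwheel '-31 24 -8 0 0 0 30; -31 24 -8 0 0 0 30; -31 24 -8 0 0 0 30; -31 24 -8 0 0 0 30; -8 7 0 0 0 0 30; 0 0 0 0 0 0 30; 0 0 0 0 0 0 30; 0 0 0 0 0 0 30'; python3 d.py .510 -.255 .44 45;python3 d.py .482 -.283 .16 45
```

```text
time_s: 48.75
eef_pos: [0.5064, 0.1614, 0.4133]
tool_rot: [-179.8, 6.2, 45.0]
wrist_force: [1.1, -1.1, -1.0]
opening: 0.0543
finger_force: 31.9
time_s: 49.75
eef_pos: [0.4894, 0.0003, 0.4597]
tool_rot: [-179.9, 6.1, 45.1]
wrist_force: [0.4, -0.2, -0.7]
opening: 0.0544
finger_force: 31.9
pos [4.894e-01 3.000e-04 4.597e-01] rot [-179.9    6.1   45.1] q1,q6 [ -7.2 127.9]
shift if first (tool now) mm [-163.2  194.9   36.9] | after turning [-165.9  195.1   19.7] turn deg [-0.1  6.1  0.1]
pos [4.894e-01 3.000e-04 4.597e-01] rot [-179.9    6.1   45.1] q1,q6 [ -7.2 127.9]
shift if first (tool now) mm [-172.7  195.5  319.5] | after turning [-205.5  195.1  299.7] turn deg [-0.1  6.1  0.1]
```

```bash
python3 -m handwheel '-20 24 4 0 0 0 30; -29 34 7 0 0 0 30; -29 34 7 0 0 0 30; -29 34 7 0 0 0 30; -29 34 6 0 0 0 30; -25 34 6 0 0 0 30; 0 0 0 0 0 0 30; 0 0 0 0 0 0 30'; python3 d.py .482 -.283 .20 45; python3 d.py .512 -.253 .44 45
```

```text
time_s: 50.75
eef_pos: [0.5107, -0.2532, 0.4399]
tool_rot: [-179.9, 6.1, 45.0]
wrist_force: [-0.5, 0.4, -0.4]
opening: 0.0544
finger_force: 32.0
pos [ 0.5107 -0.2532  0.4399] rot [-179.9    6.1   45. ] q1,q6 [-32.  103.1]
shift if first (tool now) mm [-15.7   1.3 243. ] | after turning [-41.4   0.7 239.9] turn deg [-0.1  6.1  0. ]
pos [ 0.5107 -0.2532  0.4399] rot [-179.9    6.1   45. ] q1,q6 [-32.  103.1]
shift if first (tool now) mm [ 1.   0.7 -0.2] | after turning [ 1.1  0.7 -0.1] turn deg [-0.1  6.1  0. ]
```

```bash
python3 -m handwheel '1 0.5 30 0 0 0 30; 0 0 35 0 0 0 30; 0 0 35 0 0 0 30; 0 0 35 0 0 0 30; 0 0 35 0 0 0 30; 0 0 35 0 0 0 30; 0 0 0 0 0 0 30; 0 0 0 0 0 0 30'; python3 d.py .482 -.283 .033 45;python3 - <<'E'
from h import *
p,d=arm.snapshot("side"); q,e=arm.snapshot("top")
cv2.imwrite("pics/m7.png",np.hstack([cv2.resize(p[60:220,330:490,::-1],(400,400)),cv2.resize(q[180:380,400:600,::-1],(400,400))]))
E
```

```text
time_s: 51.75
eef_pos: [0.4965, -0.268, 0.238]
tool_rot: [180.0, 6.1, 45.1]
wrist_force: [-0.7, -0.1, -0.4]
opening: 0.0542
finger_force: 32.1
pos [ 0.4965 -0.268   0.238 ] rot [180.    6.1  45.1] q1,q6 [-34. 101.]
shift if first (tool now) mm [1.000e+00 2.000e-01 2.061e+02] | after turning [-20.9   0.3 205. ] turn deg [0.  6.1 0.1]
```

View pics/m7.png

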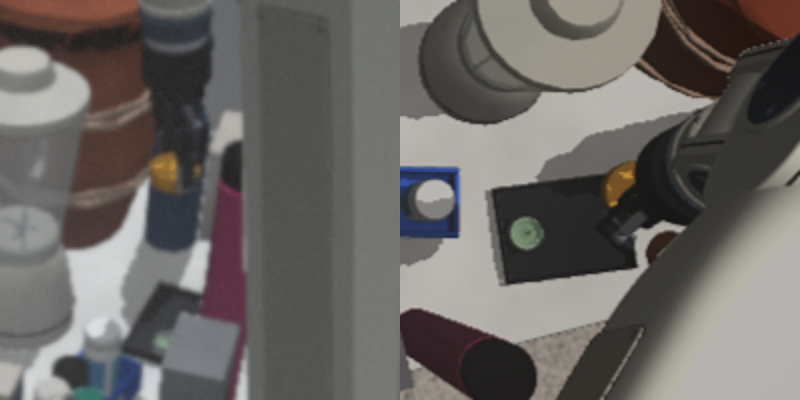

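The tin is held flat and nothing touches. Keep lowering, watching the force.

```bash
python3 -m handwheel '0 0 20 0 0 0 30; 0 0 25 0 0 0 30; 0 0 25 0 0 0 30; 0 0 25 0 0 0 30; 0 0 15 0 0 0 30; 0 0 0 0 0 0 30; 0 0 0 0 0 0 30; 0 0 0 0 0 0 30'; python3 -m handwheel '0 0 20 0 0 0 30; 0 0 20 0 0 0 30; 0 0 20 0 0 0 30; 0 0 15 0 0 0 30; 0 0 10 0 0 0 30; 0 0 5 0 0 0 30; 0 0 0 0 0 0 30; 0 0 0 0 0 0 30'; python3 d.py .482 -.283 .032 45
```

```text
time_s: 52.85
eef_pos: [0.4879, -0.277, 0.1278]
tool_rot: [-180.0, 6.1, 45.0]
wrist_force: [-0.3, -0.2, -0.2]
opening: 0.0542
finger_force: 32.1
time_s: 53.85
eef_pos: [0.4809, -0.2836, 0.0379]
tool_rot: [-180.0, 6.1, 45.0]
wrist_force: [-0.6, -0.4, -0.7]
opening: 0.0538
finger_force: 32.1
pos [ 0.4809 -0.2836  0.0379] rot [-180.     6.1   45. ] q1,q6 [-36.2  98.8]
shift if first (tool now) mm [1.8 0.4 5.7] | after turning [1.2 0.4 5.9] turn deg [-0.   6.1  0. ]
```

Now set it down, open a little, and rise.

```bash
python3 -m handwheel '0 0 2 0 0 0 30; 0 0 2 0 0 0 30; 0 0 1.2 0 0 0 30; 0 0 0 0 0 0 30; 0 0 0 0 0 0 30; 0 0 0 0 0 0 30; 0 0 0 0 0 0 30; 0 0 0 0 0 0 30'; python3 -m handwheel '0 0 0 0 0 0 58; 0 0 0 0 0 0 64; 0 0 0 0 0 0 64; 0 0 0 0 0 0 64; 0 0 0 0 0 0 64; 0 0 -10 0 0 0 64; 0 0 -20 0 0 0 64; 0 0 -30 0 0 0 64'; python3 -m handwheel '0 0 -40 0 0 0 64; 0 0 -40 0 0 0 64; 0 0 -40 0 0 0 64; 0 0 -40 0 0 0 64; 0 0 -45 0 0 0 64; 0 0 -45 0 0 0 64; 0 0 -45 0 0 0 64; 0 0 -30 0 0 0 64'; python3 -m handwheel '20 -24 0 0 0 0 64; 29 -34 0 0 0 0 64; 29 -34 0 0 0 0 64; 29 -34 0 0 0 0 64; 29 -34 0 0 0 0 64; 29 -34 0 0 0 0 64; 0 0 0 0 0 0 64; 0 0 0 0 0 0 64'; python3 - <<'E'
from h import *
q,e=arm.snapshot("top"); P=cloud("top",e)
H,S,V=cv2.cvtColor(q,cv2.COLOR_RGB2HSV).transpose(2,0,1)
m=np.zeros((480,640),np.uint8); m[260:325,440:525]=1; m&=((H>12)&(H<28)&(S>140)&(V>100)).astype(np.uint8)
mm=cv2.moments(m,True); c=(mm["m10"]/mm["m00"],mm["m01"]/mm["m00"]); w=plane("top",[c],.024)[0]
a=np.radians(8.5); D=w[:2]-[.470,-.270]; print(int(m.sum()),c,w.round(4),"tray xy",(D@[[np.cos(a),-np.sin(a)],[np.sin(a),np.cos(a)]]).round(4),"z pct",np.percentile(P[m>0][:,2],[5,50,95]).round(4))
cv2.imwrite("pics/m8.png",cv2.resize(q[150:340,290:540,::-1],(790,600)))
E
```

```text
time_s: 54.85
eef_pos: [0.4802, -0.2838, 0.0322]
tool_rot: [-179.9, 6.1, 45.0]
wrist_force: [0.4, -0.2, -1.1]
opening: 0.0543
finger_force: 32.0
time_s: 55.85
eef_pos: [0.4845, -0.2791, 0.0926]
tool_rot: [-179.8, 6.1, 45.0]
wrist_force: [0.2, -0.1, 0.1]
opening: 0.0643
finger_force: 0.0
time_s: 56.85
eef_pos: [0.5093, -0.2548, 0.4181]
tool_rot: [179.9, 6.1, 45.0]
wrist_force: [0.3, -0.2, -0.0]
opening: 0.0638
finger_force: 0.0
time_s: 57.85
eef_pos: [0.4883, -0.0021, 0.3983]
tool_rot: [-179.9, 6.1, 45.1]
wrist_force: [0.2, -0.0, 1.0]
opening: 0.064
finger_force: 0.0
524 (489.6965648854962, 287.9312977099237) [ 0.4821 -0.2828  0.024 ] tray xy [ 0.0101 -0.0144] z pct [0.0198 0.0229 0.0261]
```

View pics/m8.png

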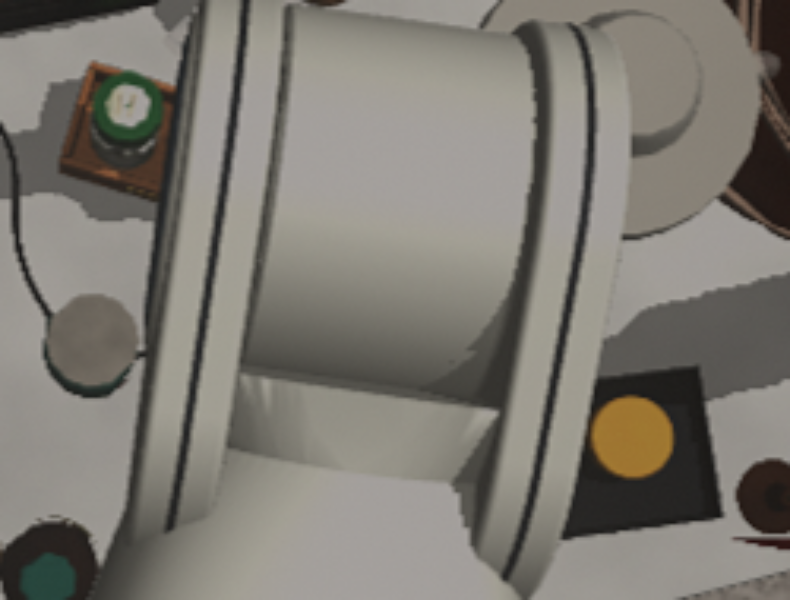

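The tin (630,437) lies flat in the black tray at tray x 10, y -14 mm, with its top at 23 mm. The other four were checked in place earlier, and the gripper is clear.

```bash
python3 -c "
from station import arm
print(arm.job_done())"
```

```text
the job is handed in; nothing more can be done
None
```

I handed the job in at about 58 s of the 144 s allowed: both spice jars are upright in the wooden tray, both tablet bottles upright in the blue tray, and the candle tin flat in the black tray; all five were checked in camera images, and no verdict came back.

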